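# Put the balance's check weights back in their case

## Robot

A 6-joint arm with a two-finger parallel gripper is mounted at the origin on the work surface. World frame = base frame: x ahead of the robot, y to its left, z up, the work surface at z = 0. Lengths are in m, angles in rad, forces in N, time in s.
With the tool pointing down it reaches from about 0.275 to 0.875 m from the base axis. Payload 12.5 kg.
Tool frame: the origin (TCP) lies midway between the tips of the shut fingers; the grasp point (between the pads) lies 19 mm behind it; z points along the fingers, y is the line along which they close (so a half turn about z gives the same grasp; the last joint's range is limited). The gripper opens to 85 mm and grips with 20 to 120 N. Pads are 22 mm wide; open, the fingers measure 114 mm over their backs; the gripper's body (76 mm by 85 mm) begins 54 mm behind the grasp point. The pads swing forward as they close: fully open they stand 13 mm farther back than shut.
Start: joints at [-1.394, 0.351, 1.652, -0, 1.139, -0.085], TCP at [0.142, -0.531, 0.231] pointing down, gripper open.
Joint ranges: [-2.75, 2.75], [-0.79, 2.1], [0.01, 2.65], [-1.57, 4.71], [0.07, 3.14], [-2.87, 2.87]. Speed limits (rad/s): [2.22, 2.22, 2.79, 3.14, 3.14, 3.14].

## Interface

Orientations are given as a 3x3 rotation matrix whose columns are the frame's x, y, z axes.
In Python, from rig import * gives the robot as it stands.
- The arm moves only by the tool arm_command, never from a script. Its argument "plan" is text: rows parted by semicolons, each of 7 numbers parted by spaces: the shift along the tool's x, y, z in cm, then the turn, a rotation vector about the tool's x, y, z in rad, then the opening, from 0 (shut) to 1 (fully open). In form: tx ty tz rx ry rz gripper; .... A call has exactly 8 rows; each row shifts and turns the commanded pose from where the row before left it, along the tool's axes as they then stand; what a row does not reach is not made up. A row lasts 1/12 s, in which the tool goes at most 41.7 mm and 7.16 degrees, less where a joint would pass 70% of its speed; a pose out of reach is approached as far as the arm can. A call with a gripper value outside its range is refused whole. The fingers move at their own pace and stop on an object; "force" is the grip in N (left out, the last holds). Time passes only in rows, so rows that do not move let the fingers close, or fill a call up. It gives the time, the measured TCP pose, the force, the opening and the grip force at its end, in the units of the state.
- get_state(): the state, without advancing time (a new reading comes with each control period).
- grab_frame(name): name is "scene" or "top" or "wrist"; returns a dict with "image" (384x512x3 uint8, red, green, blue), "fx", "fy", "cx", "cy" (pixels), "k1" (the pictures are not rectified: a ray, as slopes to the right and down, at radius r is drawn at 1 + k1 r^2 times it, then the intrinsics apply), "R" (3x3) and "t" (3): a world point X has camera coordinates R X + t; the wrist camera has in their place "T_tool_cam" (4x4, takes a point from camera to tool coordinates, whose origin is the TCP and whose axes are the flange's). Camera axes: x right, y down, z forward; pixel columns grow to the right and rows downward; lengths in m; the calibration is good to about 2 mm. A picture is of the moment at which its call begins: read the wrist's pose just before it. There is no depth.
- sign_off(): hands the job in; it is judged then, once.
The state is a dict: "clock": time; "joint_pos": joint angles; "dq": joint speeds; "tau": joint torques, N m; "ee_pos": TCP position; "orientation": TCP orientation; "ft_force": force on the tool from outside, world axes, zero at the start; "torque": the same for the moment, N m; "gripper_width": opening from 0.0 (shut) to 1.0 (fully open); "grip_force": force on a finger pad.
Only numpy, scipy, OpenCV 4.12 (cv2) and the standard library are available. Lean on these libraries where they do the work, as an engineer would, in place of code of your own. Each camera call takes 0.05 s, during which the arm holds its last target. There are 200 camera calls.

## Task

The balance has been checked: put its set back in the open weight case. Stand each of the three knobbed steel weights fully down in the well bored for its size, set down gently and not dropped, and lay the two-pronged weight fork in its cradle. Leave the plain steel sample and the spatula, which do not belong to the set, where they are.

Things in the scene. Friction and masses are not known exactly. Their poses are not given: they have to be found in the camera images.
- weight_500: 500 g check weight: polished stainless knob weight, loose, upright on the bench. Body a cylinder 38 mm in diameter and 44 mm high, above it a thin neck and a round knob 24 mm in diameter; 62 mm high over all. Origin at the centre of its underside, z up its axis; round, so yaw means nothing.
- weight_200: 200 g check weight: polished stainless knob weight, loose, upright on the bench. Body a cylinder 28 mm in diameter and 33 mm high, above it a thin neck and a round knob 18 mm in diameter; 47 mm high over all. Origin at the centre of its underside, z up its axis; round, so yaw means nothing.
- weight_100: 100 g check weight: polished stainless knob weight, loose, upright on the bench. Body a cylinder 22 mm in diameter and 26 mm high, above it a thin neck and a round knob 14 mm in diameter; 38 mm high over all. Origin at the centre of its underside, z up its axis; round, so yaw means nothing.
- well_500: Fixed grey insert of the open weight case, with the round well for the 500 g weight: block 66 x 66 x 20 mm high, the well in its middle 46 mm in diameter, mouth chamfered 3 mm, 12 mm deep, dark felt floor. Origin under the block's centre, 7 mm above the bench; well floor at z = 8 mm, mouth at z = 20 mm. Inserts sit in a row along their y axis, 68 mm apart, in any order.
- well_200: Fixed grey insert of the open weight case, with the round well for the 200 g weight: block 66 x 66 x 20 mm high, the well in its middle 36 mm in diameter, mouth chamfered 3 mm, 12 mm deep, dark felt floor. Origin under the block's centre, 7 mm above the bench; well floor at z = 8 mm, mouth at z = 20 mm. The case is a beech tray, 136 mm (x) by 222 mm (y), walls 7 mm thick and 22 mm high.
- well_100: Fixed grey insert of the open weight case, with the round well for the 100 g weight: block 66 x 66 x 20 mm high, the well in its middle 30 mm in diameter, mouth chamfered 3 mm, 12 mm deep, dark felt floor. Origin under the block's centre, 7 mm above the bench; well floor at z = 8 mm, mouth at z = 20 mm. The row lies on the case's far (+x) side, its centre line 26 mm from the case's middle.
- fork: Weight fork, loose, flat on the bench: wooden handle 90 mm long, 14 wide, 12 high, then a thin steel rod and a flat two-pronged steel head 32 mm wide. Origin on the underside of the handle's middle; x along the handle to the head (rod from x = 45 mm, head 73 to 107 mm), z up. About 70 g, balances within 30 mm of the origin on the head side.
- cradle: Fixed grey fork cradle on the case's near side, 62 mm from the insert row: plate 4 mm high with two notched saddles 8 mm thick at y = -30 and +30 mm. Origin under its centre, 7 mm above the bench. The handle lies along y in both notches, either way round. Notch floors at z = 12 mm, 22 mm wide, 27 mm at the top; ears up to z = 21 mm.
- slug: Not part of the set: a test sample, a plain steel cylinder 32 mm in diameter, 32 mm high, with flat top and no neck or knob, loose, upright. Origin at the centre of its underside.
- spatula: Not part of the set: a powder spatula, loose, with the same wooden handle (90 x 14 x 12 mm) and rod as the fork, but a solid rounded blade 22 mm wide in place of the prongs, ending at x = 109 mm. Origin under the middle of the handle, x towards the blade.

How it is judged:
At the end, for the whole second after the job is handed in: Each weight upright (0.09 rad) on the floor of its own well (3 mm; 8 mm of its centre). Fork in both cradle notches, either way round (15 mm along, 9 mm across, 4 mm in height, 0.2 rad). All released and at rest. Sample and spatula within 30 mm of their start, sample upright (horizontal distance between weight_500 and well_500 below 0.008 m and z of weight_500 in the frame of well_500 below 0.011 m and angle between each of weight_500, weight_200, weight_100's own z axis and vertical below 0.09 rad and linear speed of each of weight_500, weight_200, weight_100, fork below 0.02 m/s and horizontal distance between weight_200 and well_200 below 0.008 m and z of weight_200 in the frame of well_200 below 0.011 m and horizontal distance between weight_100 and well_100 below 0.008 m and z of weight_100 in the frame of well_100 below 0.011 m and y of fork in the frame of cradle between -0.015 and 0.015 m and x of fork in the frame of cradle between -0.009 and 0.009 m and z of fork in the frame of cradle between 0.009 and 0.016 m and angle between the x axis of fork and the y axis of cradle, either way round below 0.2 rad and distance of each of slug, spatula from where it was at the start of the episode below 0.03 m and angle between slug's own z axis and vertical below 0.1 rad); the robot touches nothing.
It fails at once if the 500 g weight is dropped (falls freely by more than about 2 cm) or thrown (linear speed of weight_500 above 0.65 m/s and contact force between weight_500 and the fingers below 0.02 N).
It fails at once if the 200 g weight is dropped (falls freely by more than about 2 cm) or thrown (linear speed of weight_200 above 0.65 m/s and contact force between weight_200 and the fingers below 0.02 N).
It fails at once if the 100 g weight is dropped (falls freely by more than about 2 cm) or thrown (linear speed of weight_100 above 0.65 m/s and contact force between weight_100 and the fingers below 0.02 N).
It fails at once if the plain steel sample is moved or knocked over (distance of slug from where it was at the start of the episode above 0.03 m or angle between slug's own z axis and vertical above 0.4 rad).
It fails at once if the spatula is moved (distance of spatula from where it was at the start of the episode above 0.03 m).
It also fails if it takes over 128 s, if anything falls off the work surface, if the arm or the gripper's body presses on something with over 40 N, if the wrist force passes 120 N, or if a joint passes its speed limit or range.

## Working session

There is one attempt and no reset: what is moved stays moved. The work goes in short steps, Python scripts to look and compute and a tool call to move; the robot and the scene stay as the last step left them, time stands still between calls to the robot, and variables do not carry over. Pictures are saved under pics/ and viewed, at most 14 in all, crops included, and the job is handed in when it is done.

Besides the shell and the picture viewer there is one more tool, called after ">>>" as name(argument=value, ...) on one line, values as JSON. arm_command: Moves the arm, as the interface text tells. Its arguments: {"type":"object","properties":{"plan":{"type":"string"},"force":{"type":"number"}},"required":["plan"]}

```bash
ls; mkdir -p pics; python3 - <<'E'
from rig import *
import cv2,pickle
s=get_state();print(s)
d={}
for n in ["top","scene"]:
    f=grab_frame(n);d[n]=f;cv2.imwrite(f"pics/{n}0.png",cv2.resize(f["image"][:,:,::-1],(800,600),interpolation=cv2.INTER_CUBIC))
    print(n,{k:v for k,v in f.items() if k!="image"})
pickle.dump(d,open("f0.pkl","wb"))
E
```

```text
pics
{'clock': 0.0, 'joint_pos': array([-1.39360228e+00,  3.51243593e-01,  1.65246376e+00,  2.05788280e-05,
        1.13912046e+00, -8.45927615e-02]), 'dq': array([ 0.00093927, -0.00030333,  0.0002556 , -0.00119373,  0.00032677,
       -0.00149459]), 'tau': array([ 2.14680906e-03, -5.06104052e+01, -2.91403502e+01,  1.38348650e-06,
        4.61198462e-03, -3.26995476e-06]), 'ee_pos': array([ 0.14231433, -0.53090128,  0.23073932]), 'orientation': array([[ 9.65931326e-01,  2.58798443e-01, -1.99320886e-04],
       [ 2.58798491e-01, -9.65930564e-01,  1.21911347e-03],
       [ 1.22974531e-04, -1.22916383e-03, -9.99999237e-01]]), 'ft_force': array([-0.36774692, -0.08796281, -0.40329294]), 'torque': array([-0.02979531, -0.00373454,  0.01253627]), 'grip_force': 0.0, 'gripper_width': 1.00302281995275}
top {'fx': 367.29847615549727, 'fy': 367.29847615549727, 'cx': 252.1751833965216, 'cy': 192.18684184531335, 'k1': 0.0032588066744327435, 'R': array([[ 0.00750754, -0.99958715,  0.02773376],
       [-0.98959077, -0.0114127 , -0.14345682],
       [ 0.14371411, -0.02636807, -0.9892679 ]]), 't': array([-0.02178664,  0.51902601,  0.92155098])}
scene {'fx': 389.47647909114215, 'fy': 389.47647909114215, 'cx': 256.6974268476782, 'cy': 188.4842538347265, 'k1': -0.0918250911805378, 'R': array([[-0.84698696,  0.53136016, -0.01641553],
       [ 0.40918523,  0.63190549, -0.65822709],
       [-0.33938259, -0.56422676, -0.75264044]]), 't': array([ 0.44186969, -0.18912031,  1.33994113])}
```

View pics/top0.png

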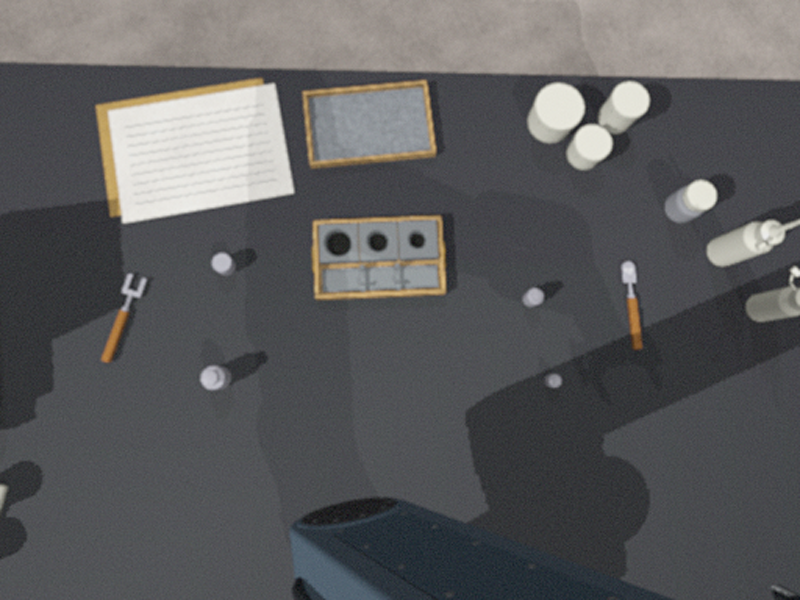

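View pics/scene0.png

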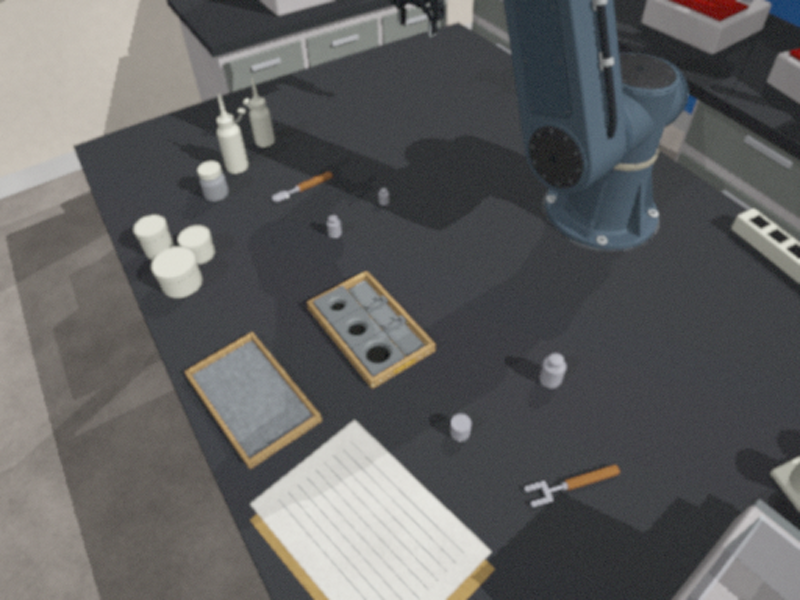

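The top view (800x600) shows the fork at (120,325), slug at (222,263) and weight_500 at (214,377). The case is centred at (380,257), with wells 500/200/100 at (338,242), (377,241) and (417,240). weight_200 is at (534,297), weight_100 at (554,380) and the spatula at (633,305). The scene view shows the same layout. Next I measure positions from both views.

```bash
cat > h.py <<'E'
import numpy as np,cv2
from rig import *
def cam(f,s=None):
    if "R" in f: return np.array(f["R"]),np.array(f["t"])
    T=np.eye(4);T[:3,:3]=s["orientation"];T[:3,3]=s["ee_pos"]
    W=np.linalg.inv(T@np.array(f["T_tool_cam"]));return W[:3,:3],W[:3,3]
def K(f): return np.array([[f["fx"],0,f["cx"]],[0,f["fy"],f["cy"]],[0,0,1.]])
def D(f): return np.array([f["k1"],0,0,0,0.])
def ray(f,uv,s=None):
    R,t=cam(f,s);p=cv2.undistortPoints(np.array([[uv]],float),K(f),D(f))[0,0]
    return -R.T@t,R.T@np.array([p[0],p[1],1])
def onz(f,uv,z,s=None):
    c,d=ray(f,uv,s);return c+d*(z-c[2])/d[2]
def tri(r1,r2):
    A=np.zeros((3,3));b=np.zeros(3)
    for c,d in(r1,r2):
        d=d/np.linalg.norm(d);P=np.eye(3)-np.outer(d,d);A+=P;b+=P@c
    x=np.linalg.solve(A,b);c,d=r1;d=d/np.linalg.norm(d)
    return x,2*np.linalg.norm((np.eye(3)-np.outer(d,d))@(x-c))
def proj(f,X,s=None):
    R,t=cam(f,s);return cv2.projectPoints(np.array([X],float),cv2.Rodrigues(R)[0],t,K(f),D(f))[0][0,0]
def blob(mask,uv,w):
    x0,y0=int(uv[0]-w),int(uv[1]-w);x0=max(x0,0);y0=max(y0,0)
    m=np.zeros_like(mask);m[y0:y0+2*w,x0:x0+2*w]=mask[y0:y0+2*w,x0:x0+2*w]
    n,l,st,c=cv2.connectedComponentsWithStats(m);i=1+np.argmax(st[1:,4]);return c[i],st[i],l==i
E
python3 - <<'E'
from h import *
import pickle
d=pickle.load(open("f0.pkl","rb"));T,S=d["top"],d["scene"];q=1.5625
np.set_printoptions(precision=4,suppress=True)
def masks(f):
    g=cv2.cvtColor(f["image"],cv2.COLOR_RGB2HSV);g=cv2.GaussianBlur(g,(3,3),0)
    return ((g[...,2]>105)).astype(np.uint8),((g[...,1]>110)&(g[...,0]<25)&(g[...,2]>70)).astype(np.uint8)
mT,oT=masks(T);mS,oS=masks(S)
for n,a,b,h in[("w500",(214,377),(553,370),.062),("w200",(534,297),(334,227),.047),("w100",(554,380),(384,197),.038),("slug",(222,263),(460,428),.032)]:
    ca,sa,_=blob(mT,np.array(a)/q,16);cb,sb,_=blob(mS,np.array(b)/q,18)
    x,e=tri(ray(T,ca),ray(S,cb));print(n,x,"gap",e,sa,sb, onz(T,ca,h/2),onz(S,cb,h/2))
for n,a,b in[("fork",(115,335),(592,477)),("spat",(635,323),(315,181))]:
    for f,o,p in((T,oT,a),(S,oS,b)):
        c,s,l=blob(o,np.array(p)/q,30);ys,xs=np.nonzero(l)
        (rc,rs,an)=cv2.minAreaRect(np.c_[xs,ys].astype(np.float32));bp=cv2.boxPoints((rc,rs,an))
        w=np.array([onz(f,u,.009) for u in bp]);print(n,onz(f,rc,.009),s[4],"sides",np.linalg.norm(w[1]-w[0]),np.linalg.norm(w[2]-w[1]),"dir",np.arctan2(*(w[1]-w[0])[1::-1]),np.arctan2(*(w[2]-w[1])[1::-1]))
for n,p,ps in[("w5",(338,242),(378,353)),("w2",(377,241),(357,328)),("w1",(417,240),(338,305))]:
    for f,u in((T,p),(S,ps)):
        m=(cv2.cvtColor(f["image"],cv2.COLOR_RGB2GRAY)<60).astype(np.uint8);c,s,_=blob(m,np.array(u)/q,13);print(n,onz(f,c,.02),s)
for p in[(313,219),(442,215),(446,294),(316,298)]: print(onz(T,np.array(p)/q,.022))
E
```

```text
w500 [0.3896 0.2796 0.0285] gap 0.0013765841103979925 [127 234  18  16 232] [347 226  16  23 287] [0.3891 0.2793 0.031 ] [0.3917 0.2802 0.031 ]
w200 [ 0.5302 -0.2547  0.0196] gap 0.0008692047072496241 [334 184  14  13 134] [209 137  10  16 114] [ 0.53   -0.2539  0.0235] [ 0.5316 -0.2503  0.0235]
w100 [ 0.3891 -0.2881  0.0166] gap 0.00021422449941294378 [351 240   8   8  57] [243 121   5   9  37] [ 0.3891 -0.2874  0.019 ] [ 0.3904 -0.2854  0.019 ]
slug [0.583  0.2774 0.0209] gap 0.00012488136478079804 [135 161  14  15 166] [288 264  14  19 208] [0.5841 0.2787 0.016 ] [0.5812 0.2754 0.016 ]
fork [0.4568 0.4527 0.009 ] 211 sides 0.08741882101834775 0.016887598564524917 dir -0.28241826973926 -1.917894496962431
fork [0.4581 0.4549 0.009 ] 214 sides 0.0858118985116522 0.0162518137996858 dir 2.860580641844808 1.0859749933191212
spat [ 0.4886 -0.4338  0.009 ] 190 sides 0.017138560770943414 0.08486415559678608 dir -1.4493213327873962 -3.084374057376749
spat [ 0.4886 -0.4297  0.009 ] 91 sides 0.08160273333035534 0.025911621829636973 dir -3.0047576786016035 1.3795514273423248
w5 [0.6202 0.0803 0.02  ] [209 149  15  14 168]
w5 [0.6219 0.0823 0.02  ] [235 222  14  10 108]
w2 [0.624  0.0125 0.02  ] [237 150  10  10  86]
w2 [0.6256 0.0142 0.02  ] [224 208  10   6  47]
w1 [ 0.6281 -0.0551  0.02  ] [263 150   8   8  55]
w1 [ 0.6285 -0.0539  0.02  ] [213 194   7   4  22]
[0.6618 0.1238 0.022 ]
[ 0.6725 -0.0997  0.022 ]
[ 0.5334 -0.1059  0.022 ]
[0.5239 0.1149 0.022 ]
```

>>> arm_command(plan="0 0 0 0 0 -0.124 1;0 0 0 0 0 -0.124 1;0 0 0 0 0 -0.124 1;0 0 0 0 0 -0.124 1;0 0 0 0 0 -0.124 1;0 0 0 0 0 -0.124 1;0 0 0 0 0 -0.124 1;0 0 0 0 0 -0.124 1", force=40)

```text
clock: 0.77
ee_pos: [0.1423, -0.531, 0.231]
orientation: [[0.306, 0.952, -0.0], [0.952, -0.306, 0.001], [0.001, -0.0, -1.0]]
ft_force: [0.1, 0.0, -0.7]
gripper_width: 1.001
grip_force: 0.0
```

>>> arm_command(plan="0 0 0 0 0 -0.124 1;0 0 0 0 0 -0.124 1;0 0 0 0 0 -0.124 1;0 0 0 0 0 0 1;0 0 0 0 0 0 1;0 0 0 0 0 0 1;0 0 0 0 0 0 1;0 0 0 0 0 0 1")

```text
clock: 1.43
ee_pos: [0.1424, -0.5312, 0.2312]
orientation: [[-0.053, 0.999, -0.0], [0.999, 0.053, 0.0], [0.0, -0.0, -1.0]]
ft_force: [-1.2, 0.0, 0.1]
gripper_width: 1.001
grip_force: 0.0
```

>>> arm_command(plan="2 2.2 0 0 0 0 1;2 2.2 0 0 0 0 1;2 2.2 0 0 0 0 1;2 2.2 0 0 0 0 1;2 2.2 0 0 0 0 1;2 2.2 0 0 0 0 1;2 2.2 0 0 0 0 1;2 2.2 0 0 0 0 1")

```text
clock: 2.1
ee_pos: [0.3101, -0.3607, 0.2314]
orientation: [[-0.053, 0.999, 0.0], [0.999, 0.053, -0.0], [-0.0, 0.0, -1.0]]
ft_force: [0.4, -0.3, 0.0]
gripper_width: 1.003
grip_force: 0.0
```

>>> arm_command(plan="2 2.1 0 0 0 0 1;2 2.1 0 0 0 0 1;1.5 2.1 0 0 0 0 1;1.5 2.1 0 0 0 0 1;0 0 0 0 0 0 1;0 0 0 0 0 0 1;0 0 0 0 0 0 1;0 0 0 0 0 0 1")

```text
clock: 2.77
ee_pos: [0.3888, -0.2878, 0.2313]
orientation: [[-0.054, 0.999, -0.0], [0.999, 0.054, -0.0], [0.0, -0.0, -1.0]]
ft_force: [-0.2, -0.9, -0.8]
gripper_width: 1.002
grip_force: 0.0
```

```bash
python3 - <<'E'
from h import *
import pickle
s=get_state();f=grab_frame("wrist");pickle.dump((s,f),open("w1.pkl","wb"))
print(s["ee_pos"],f["T_tool_cam"],f["fx"],f["cx"],f["cy"],proj(f,[.389,-.288,.019],s))
cv2.imwrite("pics/w1.png",f["image"][:,:,::-1])
E
```

```text
[ 0.38875079 -0.2877935   0.23127457] [[ 4.87315843e-04 -9.63026234e-01 -2.69407191e-01  6.80140619e-02]
 [ 9.99999877e-01  4.44492339e-04  2.19957009e-04 -4.33255709e-04]
 [-9.20749377e-05 -2.69407265e-01  9.63026332e-01 -1.42684692e-01]
 [ 0.00000000e+00  0.00000000e+00  0.00000000e+00  1.00000000e+00]] 303.4397272863065 260.8341289860735 196.3434245003996 [261.37564084 171.15646326]
```

View pics/w1.png

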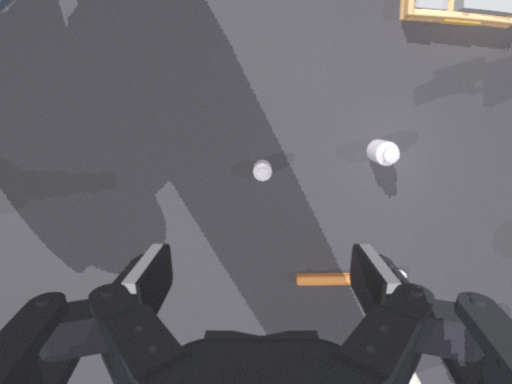

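The wrist view shows w100 at (262,171), within a pixel of the predicted (261.4,171.2), w200 at (383,152), and the spatula handle at (325,279).

```bash
cat > m.py <<'E'
from h import *
def meas(f,s,guess,h,w=25,th=120):
    m=(cv2.cvtColor(f["image"],cv2.COLOR_RGB2GRAY)>th).astype(np.uint8)
    uv=proj(f,list(guess)+[h/2],s);c,st,_=blob(m,uv,w)
    # centroid of blob: refine by where the round top/underside outlines lie: use mid-height plane
    return onz(f,c,h/2,s),c,st
E
python3 - <<'E'
from m import *
import pickle
s,f=pickle.load(open("w1.pkl","rb"))
for g,h in(((.389,-.288),.038),((.530,-.2545),.047)):
    for th in(110,130): print(*meas(f,s,g,h,th=th))
E
```

```text
[ 0.3896957 -0.2869153  0.019    ] [262.01092896 170.28961749] [252 159  21  23 366]
[ 0.3897349 -0.2869526  0.019    ] [262.04216867 170.32228916] [253 160  19  22 332]
[ 0.52863726 -0.25291616  0.0235    ] [382.54081633 149.07673469] [ 358  125   50   50 2450]
[ 0.52739385 -0.25223843  0.0235    ] [381.59677419 148.42714127] [ 358  125   50   50 1798]
```

>>> arm_command(plan="0.06 0.06 3 0 0 0 0.7;0 0 3 0 0 0 0.7;0 0 3 0 0 0 0.7;0 0 3 0 0 0 0.7;0 0 3 0 0 0 0.7;0 0 3 0 0 0 0.7;0 0 2 0 0 0 0.7;0 0 1.9 0 0 0 0.7")

```text
clock: 3.48
ee_pos: [0.389, -0.287, 0.0108]
orientation: [[-0.053, 0.999, -0.001], [0.999, 0.053, 0.001], [0.001, -0.001, -1.0]]
ft_force: [-0.0, -0.1, -1.3]
gripper_width: 0.699
grip_force: 0.0
```

>>> arm_command(plan="0 0 0 0 0 0 0.7;0 0 0 0 0 0 0;0 0 0 0 0 0 0;0 0 0 0 0 0 0;0 0 0 0 0 0 0;0 0 0 0 0 0 0;0 0 0 0 0 0 0;0 0 0 0 0 0 0")

```text
clock: 4.15
ee_pos: [0.3904, -0.2873, 0.0138]
orientation: [[-0.055, 0.998, 0.002], [0.998, 0.055, -0.002], [-0.002, 0.001, -1.0]]
ft_force: [-2.2, -0.0, 6.3]
gripper_width: 0.229
grip_force: 38.8
```

>>> arm_command(plan="0 0 -1 0 0 0 0;0 0 -2 0 0 0 0;0 0 -3 0 0 0 0;0 0 -3 0 0 0 0;0 0 -3 0 0 0 0;1 1 0 0 0 0 0;2 2.3 0 0 0 0 0;2 2.3 0 0 0 0 0")

```text
clock: 4.82
ee_pos: [0.4437, -0.2335, 0.1344]
orientation: [[-0.053, 0.999, 0.002], [0.999, 0.053, -0.001], [-0.002, 0.002, -1.0]]
ft_force: [-0.3, -0.5, -1.0]
gripper_width: 0.232
grip_force: 39.5
```

>>> arm_command(plan="2 2.3 0 0 0 0 0;2 2.3 0 0 0 0 0;2 2.3 0 0 0 0 0;2 2.3 0 0 0 0 0;2 2.3 0 0 0 0 0;2 2.3 0 0 0 0 0;1 1 0 0 0 0 0;0 0 0 0 0 0 0")

```text
clock: 5.48
ee_pos: [0.5851, -0.0937, 0.1333]
orientation: [[-0.057, 0.998, 0.002], [0.998, 0.057, -0.0], [-0.0, 0.002, -1.0]]
ft_force: [0.3, -0.5, -0.9]
gripper_width: 0.235
grip_force: 39.5
```

>>> arm_command(plan="0 1.5 0 0 0 0 0;0 1.5 0 0 0 0 0;0 1 0 0 0 0 0;0 0 0 0 0 0 0;0 0 0 0 0 0 0;0 0 0 0 0 0 0;0 0 0 0 0 0 0;0 0 0 0 0 0 0")

```text
clock: 6.15
ee_pos: [0.623, -0.0937, 0.1325]
orientation: [[-0.055, 0.999, -0.0], [0.999, 0.055, -0.0], [0.0, -0.0, -1.0]]
ft_force: [-0.1, -0.2, -1.6]
gripper_width: 0.23
grip_force: 39.5
```

```bash
python3 - <<'E'
from h import *
import pickle
s=get_state();f=grab_frame("wrist");pickle.dump((s,f),open("w2.pkl","wb"))
print(s["ee_pos"],s["gripper_width"],s["grip_force"],[proj(f,p,s) for p in([.628,-.055,.027],[.624,.0125,.027],[.62,.0805,.027])])
cv2.imwrite("pics/w2.png",f["image"][:,:,::-1])
E
```

```text
[ 0.62304701 -0.09374139  0.13248457] 0.22955772266827681 39.51188747305423 [array([270.01450796, 149.3250045 ]), array([270.24803312,  61.39524233]), array([270.36467617, -34.64036932])]
```

View pics/w2.png

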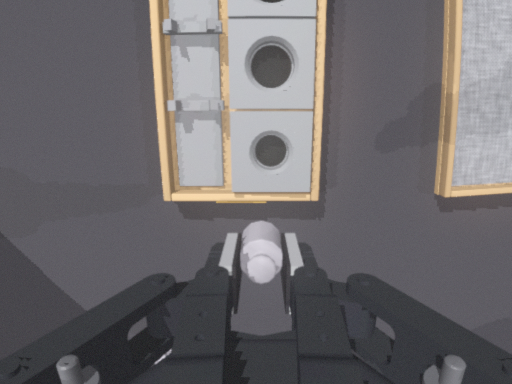

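The wrist view shows the w100 held upright, knob at (262,268). The well_100 block corners are about (230,111), (313,109), (311,191) and (232,192), with the well at (271,151). The well_200 block is above it, with its well at (272,66).

```bash
python3 - <<'E'
from h import *
import pickle
np.set_printoptions(precision=4,suppress=True)
s,f=pickle.load(open("w2.pkl","rb"));g=cv2.cvtColor(f["image"],cv2.COLOR_RGB2GRAY)
def diag(q):
    a,b,c,d=[np.array(list(x)+[1.]) for x in q];p=np.cross(np.cross(a,c),np.cross(b,d));return p[:2]/p[2]
for q in([(230,111),(313,109),(311,191),(232,192)],[(229,17),(316,16),(313,108),(230,110)]):
    w=np.array([onz(f,u,.027,s) for u in q]);print(diag(q),onz(f,diag(q),.027,s),w.mean(0),[np.linalg.norm(w[i]-w[i-1]) for i in range(4)])
m=(g<75).astype(np.uint8)
for u in((271,151),(272,66)):
    c,st,_=blob(m,u,32);print(c,st,onz(f,c,.015,s),onz(f,c,.027,s))
# knob
print(onz(f,(262,268),s["ee_pos"][2]+.017,s))
a=onz(f,(228.5,63),.027,s);b=onz(f,(231.5,191),.027,s);print("row dir",np.arctan2(*(a-b)[:2]))
E
```

```text
[271.2699 151.7604] [ 0.6291 -0.0569  0.027 ] [ 0.6294 -0.0571  0.027 ] [np.float64(0.06643565729904645), np.float64(0.06582100220617058), np.float64(0.06721303028905817), np.float64(0.06690350541076868)]
[272.2342  63.837 ] [0.6256 0.0108 0.027 ] [0.6255 0.011  0.027 ] [np.float64(0.06843554052875052), np.float64(0.06521075377909288), np.float64(0.0677414626584683), np.float64(0.06577420202458778)]Traceback (most recent call last):
  File "<stdin>", line 11, in <module>
  File "h.py", line 25, in blob
    n,l,st,c=cv2.connectedComponentsWithStats(m);i=1+np.argmax(st[1:,4]);return c[i],st[i],l==i
                                                     ~~~~~~~~~^^^^^^^^^^
    return _wrapfunc(a, 'argmax', axis=axis, out=out, **kwds)
    return bound(*args, **kwds)
ValueError: attempt to get argmax of an empty sequence
```

>>> arm_command(plan="1.2 0.2 0 0 0 0 0;1.2 0.3 0 0 0 0 0;1.2 0.3 0 0 0 0 0;0 0 1.5 0 0 0 0;0 0 1.5 0 0 0 0;0 0 1.5 0 0 0 0;0 0 0 0 0 0 0;0 0 0 0 0 0 0")

```text
clock: 6.87
ee_pos: [0.6295, -0.0561, 0.087]
orientation: [[-0.056, 0.998, -0.001], [0.998, 0.056, 0.0], [0.0, -0.001, -1.0]]
ft_force: [0.4, 0.4, -0.7]
gripper_width: 0.232
grip_force: 39.5
```

```bash
python3 - <<'E'
from h import *
import pickle
np.set_printoptions(precision=4,suppress=True)
s,f=pickle.load(open("w2.pkl","rb"))
print("knob-tcp",onz(f,(262,268),s["ee_pos"][2]+.020,s)-s["ee_pos"])
s=get_state();f=grab_frame("wrist");print(s["ee_pos"],s["ft_force"],s["orientation"])
cv2.imwrite("pics/w3.png",f["image"][:,:,::-1])
E
```

```text
knob-tcp [0.0001 0.0001 0.02  ]
[ 0.6295 -0.0561  0.087 ] [ 0.3706  0.4124 -0.6898] [[-0.0558  0.9984 -0.0013]
 [ 0.9984  0.0558  0.0003]
 [ 0.0004 -0.0013 -1.    ]]
```

View pics/w3.png

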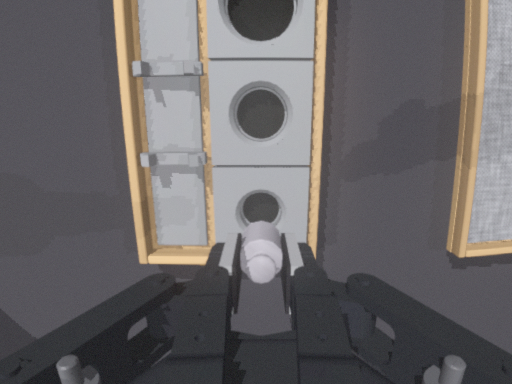

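The well_100 ring is at (261,208), in line with the held weight at column 262. Well_200 is at (261,113) and well_500 at (261,9).

```bash
python3 - <<'E'
from h import *
np.set_printoptions(precision=4,suppress=True)
s=get_state();f=grab_frame("wrist")
for u in((261,208),(261,113),(261,9)): print(onz(f,u,.025,s))
for q in([(210,60),(312,59),(309,165),(212,166)],):
    w=np.array([onz(f,u,.027,s) for u in q]);print(w.mean(0),[np.linalg.norm(w[i]-w[i-1]) for i in range(4)])
E
```

```text
[ 0.6297 -0.0545  0.025 ]
[0.626  0.0109 0.025 ]
[0.6224 0.074  0.025 ]
[0.6258 0.0102 0.027 ] [np.float64(0.06773151129391976), np.float64(0.06420154035785267), np.float64(0.06765009393158329), np.float64(0.06588043123921293)]
```

>>> arm_command(plan="-0.08 -0.03 1.5 0 0 0 0;0 0 1.5 0 0 0 0;0 0 1 0 0 0 0;0 0 0.5 0 0 0 0;0 0 0.4 0 0 0 0;0 0 0.3 0 0 0 0;0 0 0.2 0 0 0 0;0 0 0 0 0 0 0")

```text
clock: 7.63
ee_pos: [0.6295, -0.0579, 0.0334]
orientation: [[-0.055, 0.998, 0.0], [0.998, 0.055, 0.0], [-0.0, 0.0, -1.0]]
ft_force: [0.7, 1.2, -0.8]
gripper_width: 0.232
grip_force: 39.5
```

>>> arm_command(plan="0.1 0 0.1 0 0 0 0;0 0 0.1 0 0 0 0;0 0 0.1 0 0 0 0;0 0 0.1 0 0 0 0;0 0 0.05 0 0 0 0;0 0 0 0 0 0 0;0 0 0 0 0 0 0;0 0 0 0 0 0 0")

```text
clock: 8.3
ee_pos: [0.6293, -0.057, 0.0289]
orientation: [[-0.055, 0.998, 0.0], [0.998, 0.055, 0.0], [0.0, 0.0, -1.0]]
ft_force: [-1.6, 0.3, 0.9]
gripper_width: 0.232
grip_force: 39.7
```

>>> arm_command(plan="0 0 0.05 0 0 0 0;0 0 0.05 0 0 0 0;0 0 0.05 0 0 0 0;0 0 0 0 0 0 0;0 0 0 0 0 0 0;0 0 0 0 0 0 0;0 0 0 0 0 0 0;0 0 0 0 0 0 0")

```text
clock: 8.97
ee_pos: [0.6295, -0.057, 0.0287]
orientation: [[-0.055, 0.998, 0.0], [0.998, 0.055, -0.0], [-0.0, 0.0, -1.0]]
ft_force: [-6.8, 0.7, 15.6]
gripper_width: 0.233
grip_force: 41.1
```

>>> arm_command(plan="0 0 -0.1 0 0 0 0.23;0 0 0 0 0 0 0.3;0 0 0 0 0 0 0.35;0 0 0 0 0 0 0.4;0 0 0 0 0 0 0.45;0 0 0 0 0 0 0.5;0 0 0 0 0 0 0.5;0 0 0 0 0 0 0.5")

```text
clock: 9.63
ee_pos: [0.6293, -0.0569, 0.0282]
orientation: [[-0.055, 0.998, -0.0], [0.998, 0.055, 0.0], [0.0, -0.0, -1.0]]
ft_force: [-0.1, 0.1, -0.7]
gripper_width: 0.501
grip_force: 0.0
```

>>> arm_command(plan="0 0 -1 0 0 0 0.5;0 0 -2 0 0 0 0.5;0 0 -3 0 0 0 0.5;0 0 -3 0 0 0 0.5;0 0 -3 0 0 0 0.7;-2 -1 -3 0 0 0 0.7;-3 -1.3 0 0 0 0 0.8;-3 -1.3 0 0 0 0 0.8")

```text
clock: 10.3
ee_pos: [0.5983, -0.1394, 0.1813]
orientation: [[-0.057, 0.998, 0.004], [0.998, 0.057, -0.001], [-0.002, 0.004, -1.0]]
ft_force: [0.7, -0.2, -1.1]
gripper_width: 0.8
grip_force: 0.0
```

>>> arm_command(plan="-3 -2 0 0 0 0 0.8;-3 -2 0 0 0 0 0.8;-3 -2 0 0 0 0 0.8;-2.1 -1.4 0 0 0 0 0.8;0 0 0 0 0 0 0.8;0 0 0 0 0 0 0.8;0 0 0 0 0 0 0.8;0 0 0 0 0 0 0.8")

```text
clock: 10.97
ee_pos: [0.5305, -0.2529, 0.1786]
orientation: [[-0.056, 0.998, 0.0], [0.998, 0.056, 0.0], [-0.0, 0.0, -1.0]]
ft_force: [-0.2, 0.6, -0.6]
gripper_width: 0.801
grip_force: 0.0
```

```bash
python3 - <<'E'
from m import *
np.set_printoptions(precision=4,suppress=True)
s=get_state();f=grab_frame("wrist");print(s["ee_pos"],s["orientation"][2])
for th in(130,150,170):print(*meas(f,s,(.530,-.2535),.047,w=45,th=th))
cv2.imwrite("pics/w4.png",f["image"][:,:,::-1])
E
```

```text
[ 0.5305 -0.2529  0.1786] [-0.      0.0003 -1.    ]
[ 0.5308 -0.2559  0.0235] [261.2615 184.6223] [247 167  30  35 826]
[ 0.5307 -0.256   0.0235] [261.2211 184.723 ] [247 168  29  34 769]
[ 0.5308 -0.2561  0.0235] [261.2517 184.7769] [247 168  29  33 735]
```

View pics/w4.png

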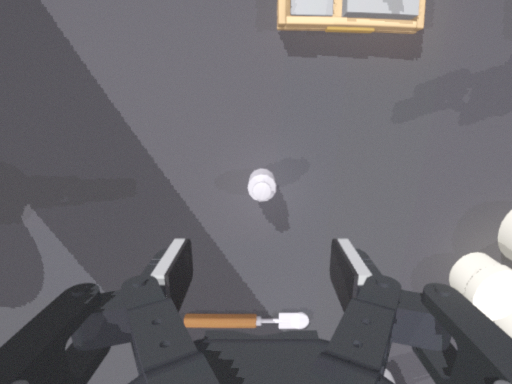

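w200 is at (262,185), at the measured (0.531,-0.255). The spatula is clear below at (245,321).

>>> arm_command(plan="-0.2 0 2 0 0 0 0.8;0 0 3 0 0 0 0.8;0 0 3 0 0 0 0.8;0 0 3 0 0 0 0.8;0 0 2.5 0 0 0 0.8;0 0 2 0 0 0 0.8;0 0 0.9 0 0 0 0.8;0 0 0 0 0 0 0.8")

```text
clock: 11.68
ee_pos: [0.5295, -0.2546, 0.0125]
orientation: [[-0.056, 0.998, -0.003], [0.998, 0.056, 0.002], [0.002, -0.003, -1.0]]
ft_force: [-1.0, 0.5, 0.1]
gripper_width: 0.802
grip_force: 0.0
```

>>> arm_command(plan="0 0 0 0 0 0 0.5;0 0 0 0 0 0 0;0 0 0 0 0 0 0;0 0 0 0 0 0 0;0 0 0 0 0 0 0;0 0 0 0 0 0 0;0 0 0 0 0 0 0;0 0 0 0 0 0 0")

```text
clock: 12.35
ee_pos: [0.5309, -0.256, 0.0159]
orientation: [[-0.055, 0.998, 0.002], [0.998, 0.055, -0.001], [-0.001, 0.002, -1.0]]
ft_force: [-1.6, 1.7, 7.0]
gripper_width: 0.306
grip_force: 39.0
```

>>> arm_command(plan="0 0 -1 0 0 0 0;0 0 -2 0 0 0 0;0 0 -3 0 0 0 0;0 0 -3 0 0 0 0;0 0 -3 0 0 0 0;1 0.5 0 0 0 0 0;2 1 0 0 0 0 0;3 1.4 0 0 0 0 0")

```text
clock: 13.02
ee_pos: [0.5556, -0.1949, 0.1353]
orientation: [[-0.052, 0.999, 0.001], [0.999, 0.052, -0.001], [-0.001, 0.001, -1.0]]
ft_force: [0.6, -0.2, -2.7]
gripper_width: 0.309
grip_force: 39.9
```

>>> arm_command(plan="3 1.4 0 0 0 0 0;3 1.4 0 0 0 0 0;3 1.4 0 0 0 0 0;3 1.4 0 0 0 0 0;3 1.4 0 0 0 0 0;1.5 1 0 0 0 0 0;0.5 0 0 0 0 0 0;0 0 0 0 0 0 0")

```text
clock: 13.68
ee_pos: [0.626, -0.0187, 0.1342]
orientation: [[-0.057, 0.998, -0.0], [0.998, 0.057, 0.0], [0.0, -0.0, -1.0]]
ft_force: [-0.2, -0.3, -2.9]
gripper_width: 0.304
grip_force: 39.9
```

>>> arm_command(plan="0 0 0.5 0 0 0 0;0 0 1 0 0 0 0;0 0 1 0 0 0 0;0 0 0.5 0 0 0 0;0 0 0 0 0 0 0;0 0 0 0 0 0 0;0 0 0 0 0 0 0;0 0 0 0 0 0 0")

```text
clock: 14.35
ee_pos: [0.6266, -0.0202, 0.1047]
orientation: [[-0.055, 0.998, 0.001], [0.998, 0.055, -0.0], [-0.0, 0.001, -1.0]]
ft_force: [0.3, 0.1, -2.5]
gripper_width: 0.306
grip_force: 39.9
```

```bash
python3 - <<'E'
from h import *
import pickle
np.set_printoptions(precision=4,suppress=True)
s=get_state();f=grab_frame("wrist");pickle.dump((s,f),open("w5.pkl","wb"));print(s["ee_pos"],s["orientation"])
print([proj(f,p,s) for p in([.6258,.0108,.027],[.622,.0788,.027])])
cv2.imwrite("pics/w5.png",f["image"][:,:,::-1])
E
```

```text
[ 0.6266 -0.0202  0.1047] [[-0.0549  0.9985  0.0007]
 [ 0.9985  0.0549 -0.0001]
 [-0.0001  0.0007 -1.    ]]
[array([262.5969, 163.9664]), array([262.6843,  65.4667])]
```

View pics/w5.png

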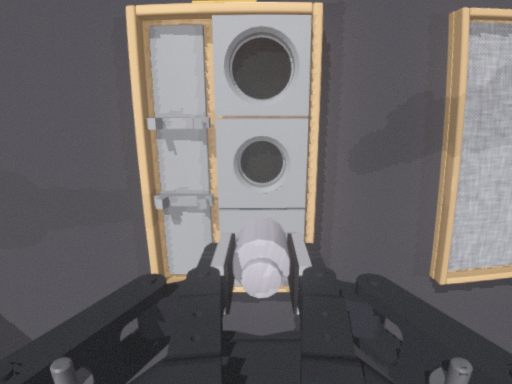

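Well_200 is at (262,162) and well_500 at (262,66), both within 2 px of prediction.

>>> arm_command(plan="1 0 0 0 0 0 0;1.2 0.07 0 0 0 0 0;1 0 0 0 0 0 0;0 0 1.5 0 0 0 0;0 0 1.5 0 0 0 0;0 0 1 0 0 0 0;0 0 0 0 0 0 0;0 0 0 0 0 0 0")

```text
clock: 15.07
ee_pos: [0.6251, 0.0124, 0.0641]
orientation: [[-0.055, 0.998, -0.001], [0.998, 0.055, 0.0], [0.0, -0.001, -1.0]]
ft_force: [0.4, -0.7, -1.1]
gripper_width: 0.305
grip_force: 39.9
```

>>> arm_command(plan="0 0 1 0 0 0 0;0 0 0.7 0 0 0 0;0 0 0.5 0 0 0 0;0 0 0.3 0 0 0 0;0 0 0.3 0 0 0 0;0 0 0.2 0 0 0 0;0 0 0 0 0 0 0;0 0 0 0 0 0 0")

```text
clock: 15.73
ee_pos: [0.6253, 0.0119, 0.0344]
orientation: [[-0.055, 0.998, 0.0], [0.998, 0.055, 0.0], [-0.0, 0.0, -1.0]]
ft_force: [-0.6, 0.1, -1.8]
gripper_width: 0.308
grip_force: 40.0
```

>>> arm_command(plan="0 0 0.1 0 0 0 0;0 0 0.1 0 0 0 0;0 0 0.1 0 0 0 0;0 0 0.1 0 0 0 0;0 0 0.05 0 0 0 0;0 0 0 0 0 0 0;0 0 0 0 0 0 0;0 0 0 0 0 0 0")

```text
clock: 16.4
ee_pos: [0.6254, 0.0119, 0.0309]
orientation: [[-0.055, 0.998, 0.0], [0.998, 0.055, -0.0], [-0.0, 0.0, -1.0]]
ft_force: [-4.9, 0.1, 9.5]
gripper_width: 0.307
grip_force: 41.1
```

Seated at the expected height (0.0309 m) with contact force. I release it and go to weight_500.

>>> arm_command(plan="0 0 -0.05 0 0 0 0.3;0 0 0 0 0 0 0.35;0 0 0 0 0 0 0.4;0 0 0 0 0 0 0.45;0 0 0 0 0 0 0.5;0 0 0 0 0 0 0.55;0 0 0 0 0 0 0.55;0 0 0 0 0 0 0.55")

```text
clock: 17.07
ee_pos: [0.6253, 0.0119, 0.0302]
orientation: [[-0.055, 0.998, -0.0], [0.998, 0.055, 0.0], [0.0, 0.0, -1.0]]
ft_force: [-0.3, 1.5, 0.3]
gripper_width: 0.551
grip_force: 0.0
```

>>> arm_command(plan="0 0 -1 0 0 0 0.55;0 0 -2 0 0 0 0.55;0 0 -3 0 0 0 0.55;0 0 -3 0 0 0 0.55;0 0 -3 0 0 0 0.7;0 0 -3 0 0 0 0.9;2 -2 -2 0 0 0 0.9;2.5 -2.4 0 0 0 0 0.9")

```text
clock: 17.73
ee_pos: [0.5809, 0.0538, 0.2054]
orientation: [[-0.053, 0.999, 0.008], [0.999, 0.053, -0.0], [-0.0, 0.008, -1.0]]
ft_force: [-0.1, 1.2, 0.6]
gripper_width: 0.9
grip_force: 0.0
```

>>> arm_command(plan="2.5 -2.4 0 0 0 0 0.9;2.5 -2.4 0 0 0 0 0.9;2.5 -2.4 0 0 0 0 0.9;2.5 -2.4 0 0 0 0 0.9;2.5 -2.4 0 0 0 0 0.9;2.5 -2.4 0 0 0 0 0.9;2.5 -1.2 0 0 0 0 0.9;0 0 0 0 0 0 0.9")

```text
clock: 18.4
ee_pos: [0.4112, 0.2233, 0.2012]
orientation: [[-0.058, 0.998, 0.0], [0.998, 0.058, 0.001], [0.001, 0.0, -1.0]]
ft_force: [0.5, 0.3, 0.1]
gripper_width: 0.898
grip_force: 0.0
```

```bash
python3 - <<'E'
from h import *
s=get_state();p=s["ee_pos"];R=s["orientation"];print(p,R.T@(np.array([.3895,.2796,p[2]])-p)*100)
E
```

```text
[0.4111721  0.22332057 0.20121228] [ 5.74364514e+00 -1.83876348e+00  5.10806139e-03]
```

>>> arm_command(plan="2 -0.6 0 0 0 0 0.9;2 -0.6 0 0 0 0 0.9;1.7 -0.6 0 0 0 0 0.9;0 0 0 0 0 0 0.9;0 0 0 0 0 0 0.9;0 0 0 0 0 0 0.9;0 0 0 0 0 0 0.9;0 0 0 0 0 0 0.9")

```text
clock: 19.07
ee_pos: [0.3927, 0.2758, 0.2004]
orientation: [[-0.054, 0.999, 0.0], [0.999, 0.054, -0.0], [-0.0, 0.0, -1.0]]
ft_force: [-0.1, 0.3, -0.3]
gripper_width: 0.899
grip_force: 0.0
```

```bash
python3 - <<'E'
from m import *
np.set_printoptions(precision=4,suppress=True)
s=get_state();f=grab_frame("wrist");print(s["ee_pos"],s["orientation"][:,0])
for th in(130,150,170):print(*meas(f,s,(.3895,.2796),.062,w=50,th=th))
cv2.imwrite("pics/w6.png",f["image"][:,:,::-1])
E
```

```text
[0.3927 0.2758 0.2004] [-0.054   0.9985 -0.    ]
[0.3898 0.2756 0.031 ] [258.3957 178.699 ] [ 239  157   39   44 1352]
[0.3899 0.2755 0.031 ] [258.4547 178.8227] [ 240  157   38   43 1280]
[0.3898 0.2754 0.031 ] [258.4084 178.9459] [ 240  158   38   42 1239]
```

View pics/w6.png

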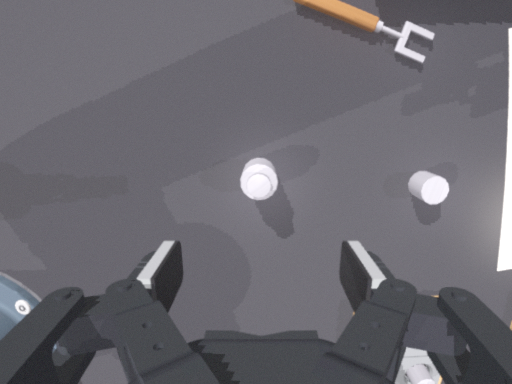

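```bash
python3 - <<'E'
from h import *
np.set_printoptions(precision=4,suppress=True)
s=get_state();f=grab_frame("wrist")
for z,r,n in((.0,.019,"base"),(.044,.019,"bodytop"),(.05,.012,"knob")):
    for y in(.2755,.2775,.2795):
        P=[proj(f,[.39+r*np.cos(a),y+r*np.sin(a),z],s) for a in np.arange(0,6.28,.3)];P=np.array(P);print(n,y,P.min(0),P.max(0))
m=(cv2.cvtColor(f["image"],cv2.COLOR_RGB2GRAY))[150:206:2,258];print(m)
E
```

```text
base 0.2755 [242.4102 156.8289] [275.2977 189.163 ]
base 0.2775 [242.4776 155.0738] [275.4138 187.5007]
base 0.2795 [242.5454 153.3139] [275.5301 185.8335]
bodytop 0.2755 [239.8686 163.1808] [277.3057 199.7342]
bodytop 0.2775 [239.9405 161.1873] [277.4417 197.8634]
bodytop 0.2795 [240.0128 159.1874] [277.578 195.986]
knob 0.2755 [246.4666 171.2003] [270.5817 194.7054]
knob 0.2775 [246.5514 169.1925] [270.7087 192.7785]
knob 0.2795 [246.6367 167.1779] [270.8361 190.8447]
[123 123 122 129 209 212 211 239 252 254 253 234 243 255 254 253 252 250
 247 243 242 241 240 236 210 146 110 109]
```

weight_500 is at (258,179), and its outline matches y = 0.2755. The slug at (430,187) and the fork at (365,25) are clear of the fingers.

>>> arm_command(plan="0 -0.28 2 0 0 0 0.9;0 0 3 0 0 0 0.9;0 0 3 0 0 0 0.9;0 0 3 0 0 0 0.9;0 0 3 0 0 0 0.9;0 0 2.5 0 0 0 0.9;0 0 1.9 0 0 0 0.9;0 0 0 0 0 0 0.9", force=60)

```text
clock: 19.83
ee_pos: [0.388, 0.2751, 0.0133]
orientation: [[-0.055, 0.998, -0.005], [0.999, 0.055, -0.003], [-0.002, -0.005, -1.0]]
ft_force: [-0.8, -0.9, 0.3]
gripper_width: 0.9
grip_force: 0.0
```

>>> arm_command(plan="0 0 0 0 0 0 0.6;0 0 0 0 0 0 0;0 0 0 0 0 0 0;0 0 0 0 0 0 0;0 0 0 0 0 0 0;0 0 0 0 0 0 0;0 0 0 0 0 0 0;0 0 0 0 0 0 0")

```text
clock: 20.5
ee_pos: [0.3905, 0.2768, 0.018]
orientation: [[-0.055, 0.998, 0.003], [0.998, 0.055, 0.001], [0.001, 0.003, -1.0]]
ft_force: [0.4, -2.0, 9.2]
gripper_width: 0.422
grip_force: 59.1
```

>>> arm_command(plan="0 0 -0.5 0 0 0 0;0 0 -1.5 0 0 0 0;0 0 -2.5 0 0 0 0;0 0 -2.5 0 0 0 0;0 0 -2.5 0 0 0 0;0 0 -2.5 0 0 0 0;-0.5 0.5 -1 0 0 0 0;-1.5 1.5 0 0 0 0 0")

```text
clock: 21.17
ee_pos: [0.4105, 0.2587, 0.1495]
orientation: [[-0.057, 0.998, 0.003], [0.998, 0.057, 0.002], [0.002, 0.004, -1.0]]
ft_force: [0.9, 2.0, -5.3]
gripper_width: 0.423
grip_force: 61.2
```

>>> arm_command(plan="-2.3 2.3 0 0 0 0 0;-2.3 2.3 0 0 0 0 0;-2.3 2.3 0 0 0 0 0;-2.3 2.3 0 0 0 0 0;-2.3 2.3 0 0 0 0 0;-2.3 2.3 0 0 0 0 0;-2.3 2.3 0 0 0 0 0;-2 2 0 0 0 0 0")

```text
clock: 21.83
ee_pos: [0.6022, 0.0851, 0.1468]
orientation: [[-0.054, 0.999, 0.0], [0.999, 0.054, -0.0], [-0.0, 0.0, -1.0]]
ft_force: [-0.7, -0.1, -4.3]
gripper_width: 0.425
grip_force: 61.1
```

>>> arm_command(plan="-1.5 1.2 0 0 0 0 0;-1.5 0.7 0 0 0 0 0;-1 0 0 0 0 0 0;-0.5 0 1 0 0 0 0;0 0 1 0 0 0 0;0 0 0.5 0 0 0 0;0 0 0 0 0 0 0;0 0 0 0 0 0 0")

```text
clock: 22.5
ee_pos: [0.6221, 0.0437, 0.1208]
orientation: [[-0.056, 0.998, -0.001], [0.998, 0.056, 0.0], [0.0, -0.001, -1.0]]
ft_force: [0.4, 0.2, -4.4]
gripper_width: 0.424
grip_force: 61.2
```

```bash
python3 - <<'E'
from h import *
import pickle
np.set_printoptions(precision=4,suppress=True)
s=get_state();f=grab_frame("wrist");pickle.dump((s,f),open("w7.pkl","wb"));p=s["ee_pos"];R=s["orientation"];print(p,R,s["grip_force"],s["gripper_width"])
print(R.T@(np.array([.622,.0785,p[2]])-p)*100,[proj(f,p,s) for p in([.622,.0785,.027],[.6258,.0108,.027])])
cv2.imwrite("pics/w7.png",f["image"][:,:,::-1])
E
```

```text
[0.6221 0.0437 0.1208] [[-0.0559  0.9984 -0.0012]
 [ 0.9984  0.0559  0.0001]
 [ 0.0002 -0.0012 -1.    ]] 61.21270281728357 0.4241808685983621
[3.4803 0.1815 0.0004] [array([263.8107, 155.7543]), array([263.5728, 236.2744])]
```

View pics/w7.png

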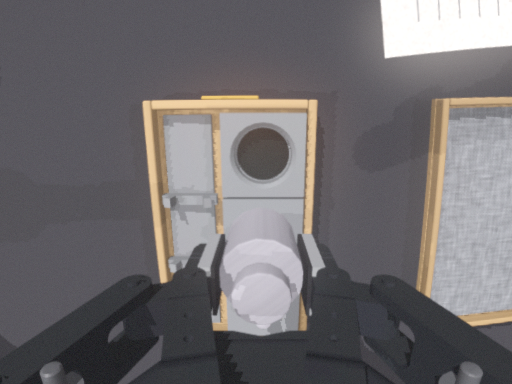

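Well_500's ring is centred at (263,154), as predicted, and the weight hangs upright in the grip.

>>> arm_command(plan="1.2 0 0 0 0 0 0;1.2 0.15 0 0 0 0 0;1.2 0 0 0 0 0 0;0 0 1 0 0 0 0;0 0 1.5 0 0 0 0;0 0 1.5 0 0 0 0;0 0 1 0 0 0 0;0 0 0 0 0 0 0")

```text
clock: 23.22
ee_pos: [0.6209, 0.0792, 0.0688]
orientation: [[-0.055, 0.998, -0.004], [0.998, 0.055, -0.0], [0.0, -0.004, -1.0]]
ft_force: [-0.2, -0.4, -6.1]
gripper_width: 0.421
grip_force: 61.1
```

>>> arm_command(plan="0 0 0 0 0 0 0;0 0 0.7 0 0 0 0;0 0 0.7 0 0 0 0;0 0 0.6 0 0 0 0;0 0 0.5 0 0 0 0;0 0 0.4 0 0 0 0;0 0 0.3 0 0 0 0;0 0 0.2 0 0 0 0")

```text
clock: 23.88
ee_pos: [0.6222, 0.0789, 0.0369]
orientation: [[-0.055, 0.998, -0.0], [0.998, 0.055, -0.0], [0.0, -0.0, -1.0]]
ft_force: [0.0, 0.3, -5.3]
gripper_width: 0.426
grip_force: 61.3
```

>>> arm_command(plan="0 0 0 0 0 0 0;0 0 0.1 0 0 0 0;0 0 0.1 0 0 0 0;0 0 0.1 0 0 0 0;0 0 0 0 0 0 0;0 0 0 0 0 0 0;0 0 0 0 0 0 0;0 0 0 0 0 0 0")

```text
clock: 24.55
ee_pos: [0.6223, 0.0789, 0.0344]
orientation: [[-0.055, 0.998, 0.0], [0.998, 0.055, -0.0], [-0.0, 0.0, -1.0]]
ft_force: [0.3, -0.3, -4.8]
gripper_width: 0.425
grip_force: 61.3
```

>>> arm_command(plan="0 0 0.05 0 0 0 0;0 0 0.05 0 0 0 0;0 0 0.05 0 0 0 0;0 0 0.05 0 0 0 0;0 0 0 0 0 0 0;0 0 0 0 0 0 0;0 0 0 0 0 0 0;0 0 0 0 0 0 0")

```text
clock: 25.22
ee_pos: [0.6223, 0.0789, 0.0331]
orientation: [[-0.055, 0.998, 0.0], [0.998, 0.055, -0.0], [-0.0, 0.0, -1.0]]
ft_force: [-4.7, 0.0, 5.7]
gripper_width: 0.419
grip_force: 62.4
```

Seated. I release it, rise, and go to the fork.

>>> arm_command(plan="0 0 0 0 0 0 0.42;0 0 0 0 0 0 0.46;0 0 0 0 0 0 0.5;0 0 0 0 0 0 0.55;0 0 0 0 0 0 0.6;0 0 0 0 0 0 0.65;0 0 0 0 0 0 0.65;0 0 0 0 0 0 0.65", force=40)

```text
clock: 25.88
ee_pos: [0.6223, 0.0789, 0.0322]
orientation: [[-0.055, 0.998, -0.0], [0.998, 0.055, -0.0], [0.0, -0.0, -1.0]]
ft_force: [-0.0, -0.6, -0.5]
gripper_width: 0.655
grip_force: 0.0
```

>>> arm_command(plan="0 0 -1 0 0 0 0.65;0 0 -2 0 0 0 0.65;0 0 -3 0 0 0 0.65;0 0 -3 0 0 0 0.65;0 0 -3 0 0 0 0.65;0 0 -3 0 0 0 0.65;1 -1 -2 0 0 0 0.65;2 -1 0 0 0 0 0.65")

```text
clock: 26.55
ee_pos: [0.6026, 0.1068, 0.2079]
orientation: [[-0.053, 0.999, 0.008], [0.999, 0.053, 0.0], [0.0, 0.008, -1.0]]
ft_force: [1.2, -0.0, 0.1]
gripper_width: 0.65
grip_force: 0.0
```

>>> arm_command(plan="3 -1.5 0 0 0 0 0.65;3 -1.5 0 0 0 0 0.65;3 -1.5 0 0 0 0 0.65;3 -1.5 0 0 0 0 0.65;3 -1.5 0 0 0 0 0.65;3 -1.5 0 0 0 0 0.65;3 -1.5 0 0 0 0 0.65;3 -1.5 0 0 0 0 0.65")

```text
clock: 27.22
ee_pos: [0.4666, 0.342, 0.2032]
orientation: [[-0.055, 0.998, 0.001], [0.998, 0.055, 0.0], [0.0, 0.001, -1.0]]
ft_force: [1.2, -0.2, 0.5]
gripper_width: 0.651
grip_force: 0.0
```

```bash
python3 - <<'E'
from h import *
s=get_state();p=s["ee_pos"];R=s["orientation"];print(p,R.T@(np.array([.457,.4535,p[2]])-p)*100)
E
```

```text
[0.46660176 0.34203746 0.20321258] [ 1.11821544e+01 -3.46883469e-01  4.03164371e-03]
```

>>> arm_command(plan="3 -0.1 0 0 0 0 0.65;3 -0.1 0 0 0 0 0.65;3 -0.1 0 0 0 0 0.65;2 0 0 0 0 0 0.65;0 0 0 0 0 -0.12 0.65;0 0 0 0 0 -0.12 0.65;0 0 0 0 0 -0.12 0.65;0 0 0 0 0 -0.12 0.65")

```text
clock: 27.88
ee_pos: [0.4584, 0.4506, 0.203]
orientation: [[-0.515, 0.857, 0.0], [0.857, 0.515, 0.0], [0.0, 0.0, -1.0]]
ft_force: [-0.7, -0.4, 0.2]
gripper_width: 0.651
grip_force: 0.0
```

>>> arm_command(plan="0 0 0 0 0 -0.12 0.65;0 0 0 0 0 -0.12 0.65;0 0 0 0 0 -0.12 0.65;0 0 0 0 0 -0.12 0.65;0 0 0 0 0 -0.12 0.65;0 0 0 0 0 -0.12 0.65;0 0 0 0 0 0 0.65;0 0 0 0 0 0 0.65")

```text
clock: 28.55
ee_pos: [0.4586, 0.4504, 0.2029]
orientation: [[-0.949, 0.314, 0.0], [0.314, 0.949, 0.0], [-0.0, 0.0, -1.0]]
ft_force: [-0.0, 0.5, 1.2]
gripper_width: 0.651
grip_force: 0.0
```

```bash
cat > fk.py <<'E'
from h import *
import pickle,sys
np.set_printoptions(precision=4,suppress=True)
s=get_state();f=grab_frame("wrist");p=s["ee_pos"];R=s["orientation"];print(p,R[:,0])
g=cv2.cvtColor(f["image"],cv2.COLOR_RGB2HSV)
o=((g[...,1]>110)&(g[...,0]<25)&(g[...,2]>70)).astype(np.uint8)
c,st,l=blob(o,proj(f,[.457,.4535,.009],s),90);ys,xs=np.nonzero(l)
rc,rs,an=cv2.minAreaRect(np.c_[xs,ys].astype(np.float32));bp=cv2.boxPoints((rc,rs,an))
w=np.array([onz(f,u,.009,s) for u in bp]);e=w[1]-w[0],w[2]-w[1];i=np.argmax([np.linalg.norm(v) for v in e])
C=onz(f,rc,.009,s);print(st,C,[np.linalg.norm(v) for v in e],"long dir",np.arctan2(e[i][1],e[i][0]),"tool dx",R.T@(C-p)*100,"long in tool",R.T@e[i])
cv2.imwrite("pics/"+sys.argv[1],f["image"][:,:,::-1])
E
python3 fk.py w8.png
```

```text
[0.4586 0.4504 0.2029] [-0.9494  0.3142 -0.0002]
[255 134  14  78 862] [0.4568 0.4524 0.009 ] [np.float64(0.012840433535197565), np.float64(0.08839340400777165)] long dir -0.273656029250529 tool dx [ 0.2304  0.1268 19.3871] long in tool [-0.0883  0.0041  0.    ]
```

View pics/w8.png

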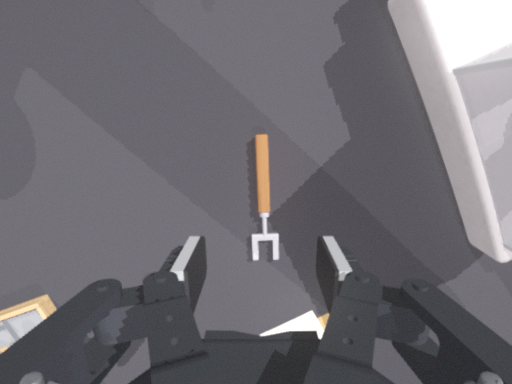

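The fork handle is centred near (263,173), with the head down towards the tool at (265,247). The handle measures 88x13 mm.

>>> arm_command(plan="-0.3 0.13 2 0 0 -0.046 0.5;0 0 3 0 0 0 0.4;0 0 3 0 0 0 0.4;0 0 3 0 0 0 0.4;0 0 3 0 0 0 0.4;0 0 2 0 0 0 0.4;0 0 1.5 0 0 0 0.4;0 0 0 0 0 0 0.4")

```text
clock: 29.27
ee_pos: [0.4606, 0.4497, 0.0245]
orientation: [[-0.963, 0.269, -0.003], [0.269, 0.963, -0.003], [0.003, -0.004, -1.0]]
ft_force: [-0.0, -0.9, 0.1]
gripper_width: 0.398
grip_force: 0.0
```

>>> arm_command(plan="0 0 0.6 0 0 0 0.4;0 0 0.6 0 0 0 0.4;0 0 0.6 0 0 0 0.4;0 0 0.3 0 0 0 0.4;0 0 0.2 0 0 0 0.4;0 0 0 0 0 0 0.4;0 0 0 0 0 0 0.4;0 0 0 0 0 0 0.4")

```text
clock: 29.93
ee_pos: [0.462, 0.4509, 0.0046]
orientation: [[-0.964, 0.267, 0.0], [0.267, 0.964, 0.0], [-0.0, 0.0, -1.0]]
ft_force: [0.3, 0.1, -0.6]
gripper_width: 0.398
grip_force: 0.0
```

>>> arm_command(plan="0 0 0 0 0 0 0.3;0 0 0 0 0 0 0.2;0 0 0 0 0 0 0;0 0 0 0 0 0 0;0 0 0 0 0 0 0;0 0 0 0 0 0 0;0 0 0 0 0 0 0;0 0 0 0 0 0 0")

```text
clock: 30.6
ee_pos: [0.462, 0.4509, 0.0047]
orientation: [[-0.964, 0.267, 0.0], [0.267, 0.964, 0.0], [-0.0, 0.001, -1.0]]
ft_force: [0.2, -0.3, 5.5]
gripper_width: 0.146
grip_force: 39.8
```

>>> arm_command(plan="0 0 -1 0 0 0 0;0 0 -2 0 0 0 0;0 0 -3 0 0 0 0;0 0 -3 0 0 0 0;0 0 -3 0 0 0 0;0 0 -3 0 0 0 0;0 0 -1 0 0 0.08 0;0 0 0 0 0 0.12 0")

```text
clock: 31.27
ee_pos: [0.4628, 0.4516, 0.1683]
orientation: [[-0.89, 0.455, 0.004], [0.455, 0.89, 0.003], [-0.002, 0.005, -1.0]]
ft_force: [0.4, 1.3, -1.2]
gripper_width: 0.146
grip_force: 39.1
```

>>> arm_command(plan="0 0 0 0 0 0.12 0;0 0 0 0 0 0.12 0;0 0 0 0 0 0.12 0;0 0 0 0 0 0.12 0;0 0 0 0 0 0.12 0;0 0 0 0 0 0.12 0;0 0 0 0 0 0.12 0;0 0 0 0 0 0.12 0")

```text
clock: 31.93
ee_pos: [0.4616, 0.4506, 0.1645]
orientation: [[-0.135, 0.991, -0.0], [0.991, 0.135, -0.0], [-0.0, -0.0, -1.0]]
ft_force: [-0.2, 0.6, -0.7]
gripper_width: 0.15
grip_force: 39.1
```

>>> arm_command(plan="-1 0 0 0 0 0.085 0;-2 0 0 0 0 0 0;-3 0.5 0 0 0 0 0;-3 0.5 0 0 0 0 0;-3 0.5 0 0 0 0 0;-3 0.5 0 0 0 0 0;-3 0.5 0 0 0 0 0;-2 0 0 0 0 0 0")

```text
clock: 32.6
ee_pos: [0.4992, 0.2501, 0.1646]
orientation: [[-0.055, 0.998, 0.0], [0.998, 0.055, -0.0], [-0.0, 0.0, -1.0]]
ft_force: [-0.2, 0.3, -1.2]
gripper_width: 0.148
grip_force: 39.1
```

```bash
python3 - <<'E'
from h import *
s=get_state();p=s["ee_pos"];R=s["orientation"];print(p,R[:,1],s["grip_force"]);
row=np.array([.6257,.0112]);cx=np.array([.9985,.054]);cy=np.array([-.054,.9985]);c=row-.062*cx;print(c)
print(R.T@(np.array([*c,p[2]])-p)*100)
E
```

```text
[0.4992451  0.25014947 0.1646315 ] [9.98486954e-01 5.49890797e-02 6.79090754e-05] 39.107816219329834
[0.563793 0.007852]
[-2.45480278e+01  5.11265171e+00  9.36126249e-03]
```

```bash
python3 - <<'E'
from h import *
import pickle
np.set_printoptions(precision=4,suppress=True)
for n,P in(("w2",[(164,26),(222,26),(168,104),(224,104)]),("w5",[(147,123),(210,122),(155,201),(212,199)])):
    s,f=pickle.load(open(n+".pkl","rb"));w=np.array([onz(f,u,.024,s) for u in P]);print(w.mean(0),np.linalg.norm(w[1]-w[0]),np.linalg.norm(w[2]-w[0]),[np.linalg.norm(x) for x in w[:0]])
s,f=pickle.load(open("w5.pkl","rb"));im=cv2.resize(f["image"][95:225,130:230,::-1],None,fx=4,fy=4,interpolation=cv2.INTER_CUBIC);cv2.imwrite("pics/c5.png",im)
E
```

```text
[0.565 0.007 0.024] 0.04471591950023606 0.05862870580582067 []
[0.5648 0.0082 0.024 ] 0.046171449144447776 0.05913932388131589 []
```

View pics/c5.png

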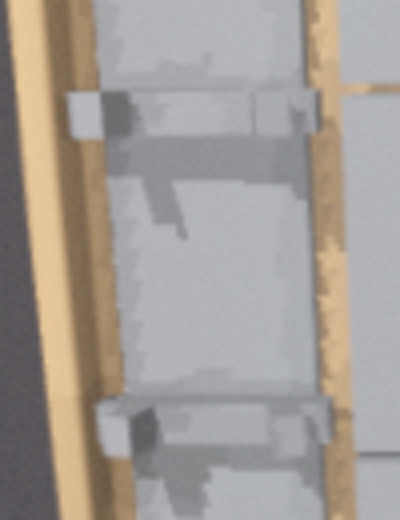

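>>> arm_command(plan="-2 1 0 0 0 0 0;-3 1 0 0 0 0 0;-3 1 0 0 0 0 0;-3 1 0 0 0 0 0;-3 0.5 0 0 0 0 0;-3 0.3 0 0 0 0 0;-2 0.3 0 0 0 0 0;-1 0 0 0 0 0 0")

```text
clock: 33.27
ee_pos: [0.5612, 0.0534, 0.1646]
orientation: [[-0.054, 0.999, 0.0], [0.999, 0.054, -0.0], [-0.0, 0.0, -1.0]]
ft_force: [0.2, 0.3, -0.6]
gripper_width: 0.149
grip_force: 39.1
```

The crop shows both cradle saddles, with notches, at crop rows ~113 and ~425. Their centre works out to (0.565,0.008). Next I check the fork in the hand.

```bash
python3 - <<'E'
from h import *
np.set_printoptions(precision=4,suppress=True)
s=get_state();f=grab_frame("wrist");p=s["ee_pos"];R=s["orientation"]
g=cv2.cvtColor(f["image"],cv2.COLOR_RGB2HSV)
o=((g[...,1]>110)&(g[...,0]<25)&(g[...,2]>70)).astype(np.uint8)
uv=proj(f,p+R@np.array([.03,0,-.007]),s);c,st,l=blob(o,uv,60);ys,xs=np.nonzero(l)
z=p[2]+.0073
top=(xs[ys<=ys.min()+2].mean(),ys.min());bot=(xs[ys>=ys.max()-2].mean(),ys.max())
print(uv,st,[R.T@(onz(f,u,z,s)-p)*100 for u in(top,bot)])
cv2.imwrite("pics/w9.png",f["image"][:,:,::-1])
E
```

```text
[261.7004 196.4606] [ 248  158   28   98 2623] [array([ 4.7981, -0.0179, -0.7314]), array([ 0.0211, -0.039 , -0.73  ])]
```

View pics/w9.png

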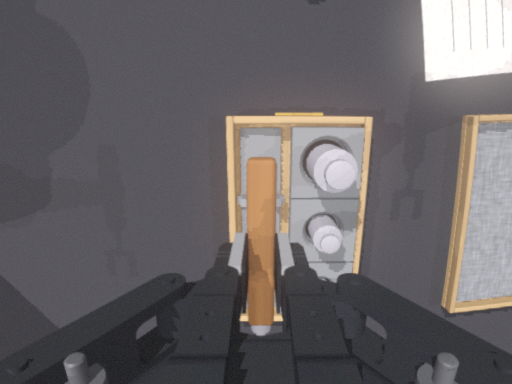

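The fork is held straight, with its origin about 3 mm ahead of the TCP. weight_500 at (330,165) and weight_200 at (325,233) stand upright in their wells.

>>> arm_command(plan="-1.5 0.06 0 0 0 0 0;-2 0 0 0 0 0 0;-1.4 0 0 0 0 0 0;0 0 1.5 0 0 0 0;0 0 2 0 0 0 0;0 0 2 0 0 0 0;0 0 1.5 0 0 0 0;0 0 0 0 0 0 0")

```text
clock: 33.98
ee_pos: [0.5625, 0.0076, 0.0916]
orientation: [[-0.056, 0.998, -0.005], [0.998, 0.056, 0.001], [0.001, -0.005, -1.0]]
ft_force: [-0.1, 0.6, -0.9]
gripper_width: 0.145
grip_force: 39.1
```

>>> arm_command(plan="0 0 0 0 0 0 0;0 0 1.5 0 0 0 0;0 0 1.5 0 0 0 0;0 0 1 0 0 0 0;0 0 0.7 0 0 0 0;0 0 0 0 0 0 0;0 0 0 0 0 0 0;0 0 0 0 0 0 0")

```text
clock: 34.65
ee_pos: [0.5648, 0.0068, 0.0481]
orientation: [[-0.056, 0.998, 0.001], [0.998, 0.056, -0.0], [-0.0, 0.001, -1.0]]
ft_force: [0.0, 0.2, -1.1]
gripper_width: 0.145
grip_force: 39.2
```

>>> arm_command(plan="-0.2 0 0.5 0 0 0 0;0 0 0.5 0 0 0 0;0 0 0.5 0 0 0 0;0 0 0.3 0 0 0 0;0 0 0.2 0 0 0 0;0 0 0.2 0 0 0 0;0 0 0 0 0 0 0;0 0 0 0 0 0 0")

```text
clock: 35.32
ee_pos: [0.5644, 0.0048, 0.0253]
orientation: [[-0.056, 0.998, -0.0], [0.998, 0.056, 0.0], [0.0, -0.0, -1.0]]
ft_force: [0.6, 0.2, -1.5]
gripper_width: 0.153
grip_force: 39.2
```

>>> arm_command(plan="0 0 0.1 0 0 0 0;0 0 0.1 0 0 0 0;0 0 0 0 0 0 0;0 0 0 0 0 0 0;0 0 0 0 0 0 0;0 0 0 0 0 0 0;0 0 0 0 0 0 0;0 0 0 0 0 0 0")

```text
clock: 35.98
ee_pos: [0.5646, 0.0048, 0.0236]
orientation: [[-0.056, 0.998, 0.0], [0.998, 0.056, -0.0], [-0.0, 0.0, -1.0]]
ft_force: [-1.1, -0.2, 5.3]
gripper_width: 0.147
grip_force: 39.9
```

>>> arm_command(plan="0 0 0 0 0 0 0.16;0 0 0 0 0 0 0.19;0 0 0 0 0 0 0.22;0 0 0 0 0 0 0.25;0 0 0 0 0 0 0.25;0 0 0 0 0 0 0.25;0 0 0 0 0 0 0.25;0 0 0 0 0 0 0.25")

```text
clock: 36.65
ee_pos: [0.5644, 0.0048, 0.0232]
orientation: [[-0.056, 0.998, -0.0], [0.998, 0.056, 0.0], [0.0, -0.0, -1.0]]
ft_force: [-0.1, 0.3, 0.4]
gripper_width: 0.251
grip_force: 0.0
```

>>> arm_command(plan="0 0 -0.5 0 0 0 0.25;0 0 -1 0 0 0 0.25;0 0 -2 0 0 0 0.25;0 0 -3 0 0 0 0.25;0 0 -3 0 0 0 0.25;0 0 -3 0 0 0 0.25;0 0 -3 0 0 0 0.25;0 0 -2 0 0 0 0.25")

```text
clock: 37.32
ee_pos: [0.565, 0.0048, 0.2024]
orientation: [[-0.056, 0.998, 0.004], [0.998, 0.056, -0.0], [-0.0, 0.004, -1.0]]
ft_force: [0.6, 0.1, 0.8]
gripper_width: 0.252
grip_force: 0.0
```

>>> arm_command(plan="-2 0 0 0 0 0 0.3;-3 -1 0 0 0 0 0.3;-3 -1 0 0 0 0 0.3;-2 -1 0 0 0 0 0.3;0 0 0 0 0 0 0.3;0 0 0 0 0 0 0.3;0 0 0 0 0 0 0.3;0 0 0 0 0 0 0.3")

```text
clock: 37.98
ee_pos: [0.5403, -0.0959, 0.1987]
orientation: [[-0.057, 0.998, 0.0], [0.998, 0.057, 0.0], [-0.0, 0.0, -1.0]]
ft_force: [-0.4, 0.4, -0.4]
gripper_width: 0.298
grip_force: 0.0
```

```bash
python3 - <<'E'
from h import *
s=get_state();f=grab_frame("wrist");print(s["ee_pos"],s["ft_force"],s["gripper_width"])
np.set_printoptions(precision=4,suppress=True)
g=cv2.cvtColor(f["image"],cv2.COLOR_RGB2HSV)
for n,X in(("fork",[.5643,.0078,.031]),("500",[.6222,.0789,.067]),("200",[.6256,.0115,.056]),("100",[.6293,-.057,.048])): print(n,proj(f,X,s))
cv2.imwrite("pics/w10.png",f["image"][:,:,::-1])
E
```

```text
[ 0.54032873 -0.09594277  0.19866872] [-0.43840297  0.43740842 -0.40255094] 0.29761061031541025
fork [291.9926  75.9904]
500 [372.2863 -11.877 ]
200 [363.0075  73.658 ]
100 [354.8933 148.9055]
```

View pics/w10.png

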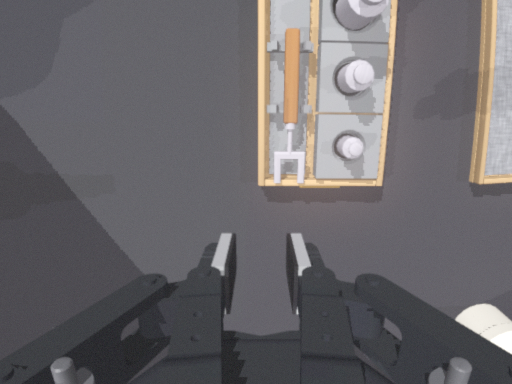

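The fork handle lies in both notches, with its middle at (292,77) against a predicted (292,76). The three weights stand upright in their wells, the 200 and 100 knobs at (363,73) and (353,148) as predicted. Nothing touches the robot.

```bash
python3 -c "
from rig import *
print(sign_off())"
```

```text
the job is handed in; nothing more can be done
None
```

I handed in the job at about 38 s: the three weights are seated in their wells and the fork is in its cradle. The sample and the spatula were not touched, and the judge returned no verdict.

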